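# Touch-free zero on the kitchen scale, then point out the jar

## Task

Your hand must stay off everything here. Zero the kitchen scale by holding the fingertips two or three centimetres straight above the middle of its blue sensor eye for two full seconds, keeping away from the orange eye; then show the helper what to weigh next by pointing down at the green-lidded jar, fingertips two or three centimetres above the middle of the lid, again for two full seconds, without pointing at the other jars. Finally draw the hand back at least 20 cm from both the jar and the blue eye, having touched, moved or lifted nothing.

Things in the scene. Friction and masses are not known exactly. Their poses are not given: they have to be found in the camera images.
- scale: White kitchen scale, fixed to the table, 240 mm (its x) by 200 mm (its y), body top 26 mm above the table; a round steel platform 140 mm across, centred 35 mm towards +x of the origin, top 35 mm above the table; along the -x edge is a control strip with a dark display between two eyes. It may be turned up to about 35 degrees. Origin: centre of the underside; z up.
- eye_blue (a point): Centre of the top of the blue sensor eye (zero), a 28 mm blue disc in a 36 mm black ring on the scale's control strip, 30 mm above the table, at (-85, +72) mm in the scale's x, y. z up. It does not need to be touched: it senses a hand held close above it.
- eye_orange (a point): Centre of the top of the orange sensor eye (change of units; leave it alone), same size and height, at (-85, -72) mm in the scale's x, y. z up.
- plate: White dinner plate, 170 mm across and 22 mm high, standing loose on the scale's platform, its rim 57 mm above the table; bystander. Origin: centre of its underside.
- jar_green: The jar to point at. Closed glass jar with a green screw lid, 70 mm in diameter and 100 mm tall with its lid, standing upright on the table, loose; origin: centre of its underside.
- jar_green_lid (a point): Centre of the top of the green lid, 100 mm above the table. z up.
- jar_red: Bystander. Closed glass jar with a red screw lid, 70 mm in diameter and 100 mm tall with its lid, standing upright on the table, loose; origin: centre of its underside.
- jar_red_lid (a point): Centre of the top of the red lid, 100 mm above the table. z up.
- jar_yellow: Bystander. Closed glass jar with a yellow screw lid, 70 mm in diameter and 100 mm tall with its lid, standing upright on the table, loose; origin: centre of its underside.
- jar_yellow_lid (a point): Centre of the top of the yellow lid, 100 mm above the table. z up.
- cutter: Steel ring cutter for dough rounds, 70 mm across, 35 mm tall, 3 mm wall, standing loose on the table; bystander. Origin: centre of its underside.

How it is judged:
On the way, in this order (a step that is already met when the one before it is completed fails the run):
1. the fingertips are held close above the blue eye (within 25 mm of its middle sideways, fingertips up to about 6 cm above it) for 1.8 s (horizontal distance between the grasp point and eye_blue below 0.025 m and z of the grasp point in the frame of eye_blue between 0.02 and 0.08 m), for 1.8 s.
2. the fingertips are held close above the green lid (within 25 mm of its middle sideways, fingertips up to about 6 cm above it) for 1.8 s (horizontal distance between the grasp point and jar_green_lid below 0.025 m and z of the grasp point in the frame of jar_green_lid between 0.02 and 0.08 m), for 1.8 s.
At the end, for the whole second after the job is handed in: After both dwells the hand is drawn back (grasp point more than 17 cm from the green lid and from the blue eye); scale, plate, all three jars and the cutter are within 10 mm of where they began, upright within 0.1 rad and at rest (distance between the grasp point and jar_green_lid above 0.17 m and distance between the grasp point and eye_blue above 0.17 m and distance of each of scale, plate, jar_green, jar_red, jar_yellow, cutter from where it was at the start of the episode below 0.01 m and angle between each of plate, jar_green, jar_red, jar_yellow, cutter's own z axis and vertical below 0.1 rad and linear speed of each of plate, jar_green, jar_red, jar_yellow, cutter below 0.02 m/s); the robot touches nothing.
It fails at once if the hand touches something (contact force between any of the fingers, the arm and scale above 0.3 N or contact force between any of the fingers, the arm and plate above 0.3 N or contact force between any of the fingers, the arm and jar_green above 0.3 N or contact force between any of the fingers, the arm and jar_red above 0.3 N or contact force between any of the fingers, the arm and jar_yellow above 0.3 N or contact force between any of the fingers, the arm and cutter above 0.3 N or contact force between any of the fingers, the arm and anything else above 0.5 N).
It fails at once if the hand is held low over the orange eye (within 30 mm sideways, below about 7 cm) (horizontal distance between the grasp point and eye_orange below 0.03 m and z of the grasp point in the frame of eye_orange below 0.09 m).
It fails at once if the hand points closely at the red or yellow jar (within 30 mm of the middle of its lid sideways, below about 7 cm over it) ((horizontal distance between the grasp point and jar_red_lid below 0.03 m and z of the grasp point in the frame of jar_red_lid below 0.09 m) or (horizontal distance between the grasp point and jar_yellow_lid below 0.03 m and z of the grasp point in the frame of jar_yellow_lid below 0.09 m)).
It fails at once if something is moved by more than 15 mm, lifted or tipped (distance of any of scale, plate, jar_green, jar_red, jar_yellow, cutter from where it was at the start of the episode above 0.015 m or angle between any of plate, jar_green, jar_red, jar_yellow, cutter's own z axis and vertical above 0.2 rad).
It also fails if it takes over 48 s, if anything falls off the work surface, if the arm or the gripper's body presses on something with over 40 N, if the wrist force passes 120 N, or if a joint passes its speed limit or range.

## Robot

A 7-joint arm with a two-finger parallel gripper is mounted at the origin on the work surface. World frame = base frame: x ahead of the robot, y to its left, z up, the work surface at z = 0. Lengths are in m, angles in rad, forces in N, time in s.
With the tool pointing down it reaches from about 0.425 to 0.875 m from the base axis. Payload 4.7 kg.
Tool frame: the origin (TCP) lies at the very end of the fingers, on their centre line; the grasp point (between the pads) lies 19 mm behind it (robot.grip_depth is the distance from the TCP to the grasp point, in m); x points along the fingers, z is the direction in which the jaws open and shut, and the axes are right-handed (so a half turn about x gives the same grasp; the last joint's range is limited). The gripper opens to 85 mm and grips with 20 to 120 N. Pads are 22 mm wide; open, the fingers measure 114 mm over their backs; the gripper's body (76 mm by 85 mm) begins 54 mm behind the grasp point. The pads swing forward as they close: fully open they stand 13 mm farther back than shut.
Start: joints at [1.159, 0.321, -0.07, 1.45, 0.023, 1.371, -0.057], TCP at [0.268, -0.592, 0.231] pointing down, gripper open.
Joint ranges: [-2.86, 2.86], [-0.3, 2.09], [-1.38, 1.24], [0.06, 2.45], [-1.56, 4.7], [0.09, 2.05], [-2.69, 2.69]. Speed limits (rad/s): [2.57, 2.57, 3.14, 3.14, 3.14, 3.14, 3.14].

## Interface

Orientations are given as [roll, pitch, yaw] about the fixed x, y, z axes, in that order (R = Rz(yaw) Ry(pitch) Rx(roll)).
In Python, from rig import robot gives the robot as it stands. The module is installed in compiled form; this text tells all that it offers.
- The arm moves only by the tool drive_tool, never from a script. Its argument "plan" is a list that holds one entry, the list of rows, each a list of 4 numbers: the shift along the world's x, y, z in m, then the turn about the world's z in rad. In form: [[[x, y, z, turn], ...]]. A call has 1 to 10 rows; each row is the pose to reach, as a shift and turn from the pose measured when the call began; what a row does not reach only later rows make up. A row lasts 1/10 s, in which the tool goes at most 50 mm and 8.59 degrees, less where a joint would pass 70% of its speed; a pose out of reach is approached as far as the arm can. A call with a gripper value outside its range is refused whole. "fingers" is the opening, from 0 (shut) to 1 (fully open), set as the call begins (left out, the last holds). The fingers move at their own pace and stop on an object; the grip force is fixed at half the most. Time passes only in rows, so rows that repeat a pose let the fingers close. It gives the time, the measured TCP pose, the force and the opening at its end, in the units of the state.
- robot.observe(): the state, without advancing time (a new reading comes with each control period).
- robot.grab_frame(name): name is "scene" or "top" or "wrist"; returns (picture, depth): 420x560x3 uint8, red, green, blue; 420x560 float32, m along the optical axis (not along the pixel's ray), 0 where there is no reading.
- robot.camera_params(name): a dict with "fx", "fy", "cx", "cy" (pixels), "R" (3x3) and "t" (3): a world point X has camera coordinates R X + t; the wrist camera has in their place "hand_eye" (4x4, takes a point from camera to tool coordinates, whose origin is the TCP and whose axes are the tool frame's). Camera axes: x right, y down, z forward; pixel columns grow to the right and rows downward; lengths in m; the calibration is good to about 2 mm. The wrist camera is an equidistant fisheye: a pixel r from the principal point sees the ray r / f radians off the axis. A picture is of the moment at which its call begins: read the wrist's pose just before it. camera_params takes no time and is no camera call.
- robot.finish_job(): hands the job in, once; it reports no verdict.
Trained networks look in the newest picture that a camera, given by its name, has taken for a name from the list of things; names that differ only in an ending like _2 or _b are one class to them, and where a whole thing is asked for, a point or a joint stands for the part that bears it (a point fixed in the world has none). Each returns a list of dicts, best first, with "p" (0 to 1); they miss things now and then, are a little off and sometimes report something else, mostly with a low value. They report only what shows in the picture. A call takes as long as a camera call.
- robot.recognise(camera, label): "centre" ([column, row] as shares, 0 to 1, of the picture: columns of its width, rows of its height, amid what is visible of it).
The state is a dict: "clock": time; "qpos": joint angles; "dq": joint speeds; "tau": joint torques, N m; "eef_pos": TCP position; "ee_rot": TCP orientation; "wrist_force": force on the tool from outside, world axes, zero at the start; "ft_torque": the same for the moment, N m; "opening": opening from 0.0 (shut) to 1.0 (fully open).
Only numpy, scipy, OpenCV 4.12 (cv2) and the standard library are available. Lean on these libraries where they do the work, as an engineer would, in place of code of your own. Each camera call takes 0.05 s, during which the arm holds its last target. There are 200 camera calls.

## Working session

There is one attempt and no reset: what is moved stays moved. The work goes in short steps, Python scripts to look and compute and a tool call to move; the robot and the scene stay as the last step left them, time stands still between calls to the robot, and variables do not carry over. Pictures are saved under pics/ and viewed, about 8 in all and at most 12, crops included, and the job is handed in when it is done.

Besides the shell and the picture viewer there is one more tool, called after "Call:" by a JSON object that holds its "fn" and its "kwargs". drive_tool: Moves the arm, as the interface text tells. Its arguments: {"type":"object","properties":{"plan":{"type":"array"},"fingers":{"type":"number"}},"required":["plan"]}

```bash
mkdir -p pics
cat > h.py <<'E'
import numpy as np, cv2
from rig import robot
def world(cam,u,v,d):
    c=robot.camera_params(cam); p=np.array([(u-c['cx'])/c['fx']*d,(v-c['cy'])/c['fy']*d,d])
    return np.array(c['R']).T@(p-np.array(c['t']))
E
python3 - <<'E'
from h import *
s=robot.observe(); print(s['clock'],s['eef_pos'],s['ee_rot'],s['opening'])
for cam in ['top','scene']:
    im,d=robot.grab_frame(cam); cv2.imwrite(f'pics/{cam}0.png',im[:,:,::-1])
    for n in ['eye_blue','eye_orange','jar_green_lid','jar_red_lid','jar_yellow_lid','plate','cutter']:
        for r in robot.recognise(cam,n)[:2]:
            u,v=r['centre'][0]*560,r['centre'][1]*420
            dd=d[int(v),int(u)]; print(cam,n,round(r['p'],2),int(u),int(v),world(cam,u,v,dd).round(3) if dd>0 else None)
E
```

```text
0.0 [ 0.26821706 -0.59146816  0.23020131] [-3.09462363  1.568821    2.04361232] 0.99983067426487
top eye_blue 0.89 351 252 [ 0.526 -0.141  0.022]
top eye_blue 0.53 145 264 [0.493 0.295 0.102]
top eye_orange 0.73 348 252 [ 0.525 -0.136  0.024]
top eye_orange 0.63 144 261 [0.499 0.299 0.096]
top jar_green_lid 0.87 147 265 [0.491 0.292 0.098]
top jar_red_lid 0.8 180 190 [0.648 0.228 0.102]
top jar_red_lid 0.71 351 253 [ 0.523 -0.141  0.024]
top jar_yellow_lid 0.9 221 262 [0.497 0.139 0.101]
top plate 0.94 351 206 [ 0.627 -0.143  0.035]
top cutter 0.7 254 145 [0.772 0.077 0.014]
top cutter 0.16 178 189 [0.65  0.232 0.099]
scene eye_blue 0.86 217 229 [ 0.666 -0.08   0.046]
scene eye_orange 0.6 215 229 [ 0.667 -0.083  0.044]
scene jar_green_lid 0.7 404 221 [0.529 0.307 0.067]
scene jar_red_lid 0.62 358 260 [0.683 0.231 0.081]
scene jar_yellow_lid 0.65 333 207 [0.538 0.151 0.069]
scene plate 0.82 201 208 [ 0.61  -0.147  0.038]
scene cutter 0.68 275 291 [0.77  0.09  0.032]
```

View pics/top0.png

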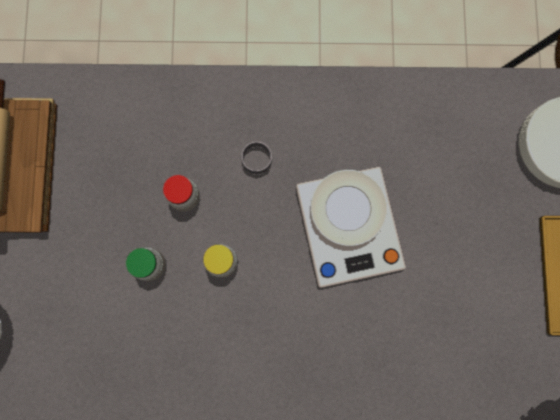

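View pics/scene0.png

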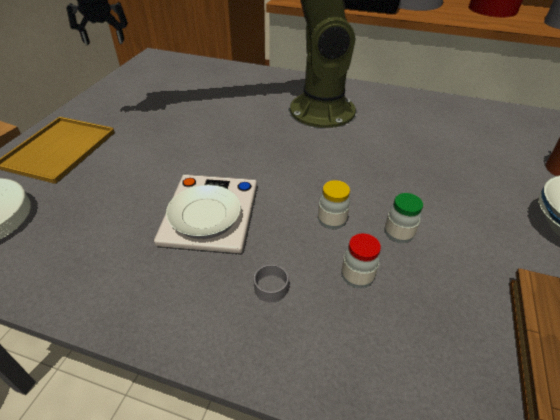

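The top view shows the blue eye at about (328,270), the orange eye at (391,256), and the lids: green (141,264), red (178,190), yellow (219,260). The cutter is at (257,157). The eyes' detector hits fell on the scale as a whole, so I'll measure the eyes by colour instead.

Run:
```python
from h import *
im,d=robot.grab_frame('top'); h=cv2.cvtColor(im,cv2.COLOR_RGB2HSV)
c=robot.camera_params('top'); print({k:np.round(v,3).tolist() for k,v in c.items()})
P={}
for n,(u,v),hh,z in [('blue',(328,270),112,.03),('orange',(391,256),10,.03),('green',(141,264),70,.1),('red',(178,190),0,.1),('yellow',(219,260),28,.1)]:
    dh=np.abs(h[:,:,0].astype(int)-hh); dh=np.minimum(dh,180-dh)
    m=((dh<14)&(h[:,:,1]>150)&(h[:,:,2]>60)).astype(np.uint8)
    _,lab,st,ce=cv2.connectedComponentsWithStats(m); l=lab[v,u]
    uu,vv=ce[l]+.0; dd=np.median(d[lab==l]); w=world('top',uu,vv,dd)
    R,t=np.array(c['R']),np.array(c['t']); C=-R.T@t; r=R.T@np.array([(uu-c['cx'])/c['fx'],(vv-c['cy'])/c['fy'],1]); w2=C+r*(z-C[2])/r[2]
    P[n]=w2; print(n,l,st[l],ce[l].round(1),w.round(4),'at given z',w2.round(4))
y=P['blue']-P['orange']; print('eye dist',np.linalg.norm(y[:2]),'yaw',np.degrees(np.arctan2(-y[0],y[1])))
```

```text
{'fx': 521.597, 'fy': 521.597, 'cx': 277.15, 'cy': 214.394, 'R': [[0.005, -1.0, 0.011], [-0.99, -0.006, -0.144], [0.144, -0.011, -0.989]], 't': [0.021, 0.607, 1.105]}
blue 1 [322 264  12  12 124] [327.5 269.6] [ 0.4866 -0.0876  0.0294] at given z [ 0.4866 -0.0875  0.03  ]
orange 270 [385 250  13  13 132] [390.8 255.8] [ 0.5177 -0.228   0.0296] at given z [ 0.5177 -0.2279  0.03  ]
green 1 [127 250  28  26 553] [140.4 262.7] [0.496  0.306  0.0995] at given z [0.496  0.3059 0.1   ]
red 14 [163 175  29  29 638] [177.4 189. ] [0.6511 0.2349 0.0997] at given z [0.651  0.2348 0.1   ]
yellow 181 [204 245  29  29 644] [217.7 259.1] [0.5043 0.1469 0.0994] at given z [0.5043 0.1469 0.1   ]
eye dist 0.14376971906324607 yaw 12.492569247484663
```

Geometry checks out: the eyes measure 143.8 mm apart (should be 144) and the heights agree. I'll move high towards the blue eye with the fingers shut.

Call:
{"fn": "drive_tool", "kwargs": {"plan": [[[0.018, 0.042, 0, 0.09], [0.036, 0.084, 0, 0.18], [0.054, 0.126, 0, 0.27], [0.072, 0.168, 0, 0.36], [0.09, 0.21, 0, 0.45], [0.108, 0.252, 0, 0.54], [0.126, 0.294, 0, 0.63], [0.144, 0.336, 0, 0.72], [0.162, 0.378, 0, 0.81], [0.18, 0.42, 0, 0.9]]], "fingers": 0}}

```text
clock: 1.85
eef_pos: [0.4489, -0.1703, 0.2318]
ee_rot: [-0.62, 1.569, -0.861]
wrist_force: [2.6, 0.1, -0.3]
opening: 0.004
```

Call:
{"fn": "drive_tool", "kwargs": {"plan": [[[0.013, 0.028, -0.01, 0], [0.026, 0.056, -0.03, 0], [0.038, 0.083, -0.05, 0], [0.038, 0.083, -0.08, 0], [0.038, 0.083, -0.11, 0], [0.038, 0.083, -0.11, 0], [0.038, 0.083, -0.11, 0]]]}}

```text
clock: 2.55
eef_pos: [0.487, -0.0873, 0.1222]
ee_rot: [-0.553, 1.57, -0.795]
wrist_force: [-0.2, -0.3, 1.1]
opening: -0.002
```

```bash
cat > w.py <<'E'
from h import *
from scipy.spatial.transform import Rotation as Ro
import sys
def wrist(targets,out):
    s=robot.observe(); T=np.eye(4); T[:3,:3]=Ro.from_euler('xyz',s['ee_rot']).as_matrix(); T[:3,3]=s['eef_pos']
    im,d=robot.grab_frame('wrist'); cv2.imwrite(out,im[:,:,::-1]); c=robot.camera_params('wrist'); X=T@np.array(c['hand_eye'])
    print(s['clock'],s['eef_pos'],s['qpos'])
    h=cv2.cvtColor(im,cv2.COLOR_RGB2HSV)
    for n,hh,z in targets:
        dh=np.abs(h[:,:,0].astype(int)-hh); dh=np.minimum(dh,180-dh)
        m=((dh<14)&(h[:,:,1]>150)&(h[:,:,2]>50)).astype(np.uint8)
        _,lab,st,ce=cv2.connectedComponentsWithStats(m)
        for l in 1+np.argsort(-st[1:,4])[:2]:
            uu,vv=ce[l]; a=np.array([(uu-c['cx'])/c['fx'],(vv-c['cy'])/c['fy']]); th=np.hypot(*a)
            r=X[:3,:3]@np.r_[a/th*np.sin(th),np.cos(th)]; w=X[:3,3]+r*(z-X[2,3])/r[2]
            print(n,st[l],ce[l].round(1),w.round(4),'TCP off',(w-s['eef_pos'])[:2].round(4))
E
python3 -c "
from w import *
wrist([('blue',112,.03),('orange',10,.03)],'pics/w1.png')"
```

```text
2.55 [ 0.48698451 -0.0873011   0.12220163] [ 0.67319188  0.11176428 -0.57645824  1.946239    0.06886167  1.10178738
 -0.17307735]
blue [ 271  193   38   36 1066] [289.5 210.7] [ 0.4862 -0.0862  0.03  ] TCP off [-0.0008  0.0011]
orange [  0 405  14  15 113] [  4.4 414.3] [-0.2195 -0.3952  0.03  ] TCP off [-0.7065 -0.3079]
```

View pics/w1.png

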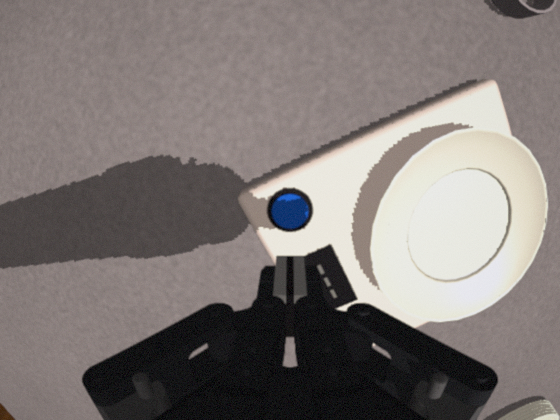

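The wrist view shows the blue eye at (290,211), projecting within about 1.5 mm of the TCP axis, so both cameras agree. The plate is well to the side of the fingers. Next I'll descend to about 28 mm above the eye and dwell.

Call:
{"fn": "drive_tool", "kwargs": {"plan": [[[0, 0.001, -0.02, 0], [0, 0.001, -0.04, 0], [0, 0.001, -0.055, 0], [0, 0.001, -0.064, 0], [0, 0.001, -0.064, 0], [0, 0.001, -0.064, 0], [0, 0.001, -0.064, 0], [0, 0.001, -0.064, 0], [0, 0.001, -0.064, 0], [0, 0.001, -0.064, 0]]]}}

```text
clock: 3.6
eef_pos: [0.488, -0.0866, 0.0594]
ee_rot: [-0.217, 1.567, -0.458]
wrist_force: [0.5, 0.1, -0.5]
opening: -0.002
```

Call:
{"fn": "drive_tool", "kwargs": {"plan": [[[0, 0, 0, 0], [0, 0, 0, 0], [0, 0, 0, 0], [0, 0, 0, 0], [0, 0, 0, 0], [0, 0, 0, 0], [0, 0, 0, 0], [0, 0, 0, 0], [0, 0, 0, 0], [0, 0, 0, 0]]]}}

```text
clock: 4.6
eef_pos: [0.488, -0.0867, 0.0594]
ee_rot: [-0.224, 1.567, -0.466]
wrist_force: [0.6, 0.6, -0.0]
opening: -0.006
```

Call:
{"fn": "drive_tool", "kwargs": {"plan": [[[0, 0, 0, 0], [0, 0, 0, 0], [0, 0, 0, 0], [0, 0, 0, 0], [0, 0, 0, 0], [0, 0, 0, 0], [0, 0, 0, 0], [0, 0, 0, 0], [0, 0, 0, 0], [0, 0, 0, 0]]]}}

```text
clock: 5.6
eef_pos: [0.488, -0.0866, 0.0594]
ee_rot: [-0.222, 1.567, -0.463]
wrist_force: [-0.7, -0.1, -0.2]
opening: 0.001
```

Blue dwell done (about 2.6 s at 29 mm above). I'll rise clear and travel high to the green jar.

Call:
{"fn": "drive_tool", "kwargs": {"plan": [[[0, 0, 0.03, 0], [0, 0, 0.07, 0], [0, 0, 0.11, 0], [0, 0, 0.15, 0], [0, 0, 0.19, 0], [0, 0, 0.2, 0], [0, 0.03, 0.2, 0.07], [0, 0.07, 0.2, 0.14], [0, 0.11, 0.2, 0.21], [0, 0.15, 0.2, 0.28]]]}}

```text
clock: 6.6
eef_pos: [0.4869, 0.0656, 0.2582]
ee_rot: [-0.345, 1.569, -0.303]
wrist_force: [0.5, 1.2, -0.6]
opening: 0.001
```

Call:
{"fn": "drive_tool", "kwargs": {"plan": [[[0, 0.04, 0, 0.08], [0, 0.08, 0, 0.16], [0.001, 0.12, 0, 0.24], [0.002, 0.16, 0, 0.32], [0.004, 0.2, 0, 0.4], [0.006, 0.23, 0, 0.46], [0.008, 0.24, 0, 0.46], [0.008, 0.24, 0, 0.46], [0.008, 0.24, 0, 0.46]]]}}

```text
clock: 7.5
eef_pos: [0.4949, 0.3042, 0.2575]
ee_rot: [-1.55, 1.569, -1.049]
wrist_force: [-0.4, -0.4, 0.4]
opening: 0.004
```

```bash
python3 -c "
from w import *
wrist([('green',70,.1),('yellow',28,.1),('red',0,.1)],'pics/w2.png')"
```

```text
7.5 [0.49491463 0.30422483 0.25746086] [ 0.18943536  0.2773418  -0.94025551  1.5644464   0.22720754  1.41520249
 -0.26718517]
green [ 262  154   61   61 2913] [292.1 184.2] [0.4948 0.3093 0.1   ] TCP off [-0.0001  0.0051]
yellow [ 442    0  118  137 3649] [508.   55.8] [0.6239 0.5451 0.1   ] TCP off [0.1289 0.2409]
yellow [ 207  280   50   32 1101] [232.3 295.3] [0.4979 0.1658 0.1   ] TCP off [ 0.003  -0.1385]
red [ 354  274   51   43 1498] [380.6 293.6] [0.6443 0.2466 0.1   ] TCP off [ 0.1494 -0.0576]
red [496 297  64  87 725] [529.4 341. ] [0.9495 0.2735 0.1   ] TCP off [ 0.4546 -0.0307]
```

View pics/w2.png

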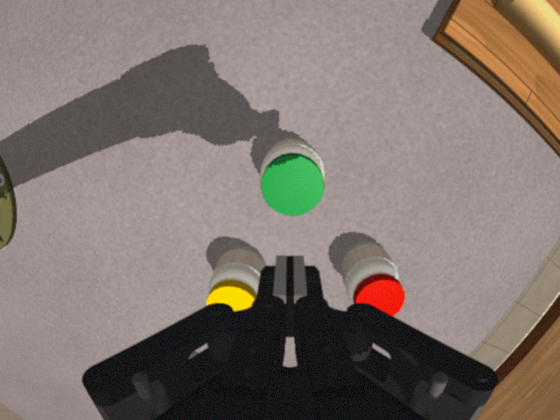

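The wrist view shows the green lid whole at (292,184), putting it at (0.495, 0.309). The top camera gave (0.496, 0.306). The yellow and red jars are 14–16 cm away and stay below the knuckles. I'll descend to 29 mm above the lid and dwell.

Call:
{"fn": "drive_tool", "kwargs": {"plan": [[[0.001, 0.003, -0.03, 0], [0.001, 0.003, -0.06, 0], [0.001, 0.003, -0.085, 0], [0.001, 0.003, -0.105, 0], [0.001, 0.003, -0.118, 0], [0.001, 0.003, -0.128, 0], [0.001, 0.003, -0.128, 0], [0.001, 0.003, -0.128, 0], [0.001, 0.003, -0.128, 0], [0.001, 0.003, -0.128, 0]]]}}

```text
clock: 8.55
eef_pos: [0.4967, 0.3071, 0.1306]
ee_rot: [-0.782, 1.568, -0.282]
wrist_force: [0.2, 0.4, -0.5]
opening: -0.002
```

Call:
{"fn": "drive_tool", "kwargs": {"plan": [[[0, 0, 0, 0], [0, 0, 0, 0], [0, 0, 0, 0], [0, 0, 0, 0], [0, 0, 0, 0], [0, 0, 0, 0], [0, 0, 0, 0], [0, 0, 0, 0], [0, 0, 0, 0], [0, 0, 0, 0]]]}}

```text
clock: 9.55
eef_pos: [0.4967, 0.3071, 0.1306]
ee_rot: [-0.79, 1.568, -0.29]
wrist_force: [-0.3, 0.4, -0.4]
opening: 0.003
```

Call:
{"fn": "drive_tool", "kwargs": {"plan": [[[0, 0, 0, 0], [0, 0, 0, 0], [0, 0, 0, 0], [0, 0, 0, 0], [0, 0, 0, 0], [0, 0, 0, 0], [0, 0, 0, 0], [0, 0, 0, 0], [0, 0, 0, 0], [0, 0, 0, 0]]]}}

```text
clock: 10.55
eef_pos: [0.4967, 0.3071, 0.1306]
ee_rot: [-0.786, 1.568, -0.286]
wrist_force: [-0.1, -0.6, -1.1]
opening: 0.004
```

Call:
{"fn": "drive_tool", "kwargs": {"plan": [[[0, 0, 0.03, 0], [0, 0, 0.07, 0], [0, 0, 0.11, 0], [0, 0, 0.15, 0], [0, 0, 0.19, 0], [0, 0, 0.22, 0], [0, 0, 0.24, 0], [0, 0, 0.25, 0], [0, 0, 0.25, 0], [0, 0, 0.25, 0]]]}}

```text
clock: 11.55
eef_pos: [0.4965, 0.3069, 0.3794]
ee_rot: [-1.36, 1.569, -0.861]
wrist_force: [-0.4, 0.5, -0.1]
opening: 0.0
```

```bash
python3 -c "
from w import *
s=robot.observe(); p=s['eef_pos']; print(s['clock'],p,np.abs(s['dq']).max())
for n,q in [('green',(.495,.308,.1)),('blue',(.487,-.087,.03))]: print(n,np.linalg.norm(np.array(p)+[0,0,.019]-q))
im,d=robot.grab_frame('scene'); a=cv2.imread('pics/scene0.png')[:,:,::-1]
cv2.imwrite('pics/end.png',im[:,:,::-1]); df=(np.abs(im.astype(int)-a).max(2)>60); print('diff px in jar/scale boxes',df[170:300,150:260].sum(),df[175:300,250:430].sum())"
```

```text
11.55 [0.4964955  0.3068544  0.37941968] 0.015082240909802378
green 0.29842562964605934
blue 0.5393927280175465
diff px in jar/scale boxes 0 135
```

View pics/end.png

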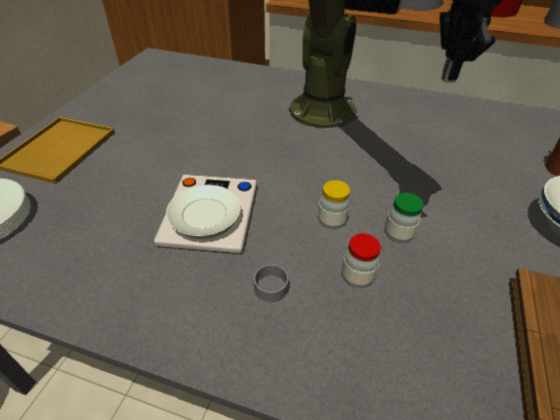

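The final picture shows every jar, the scale, the plate and the cutter at the same pixels as at the start. The hand is well clear, and I read the few changed pixels by the green jar as the arm's shadow.

```bash
python3 -c "
from rig import robot
print(robot.finish_job())"
```

```text
the job is handed in; nothing more can be done
None
```

The job is done and handed in at about 11.6 s on the robot's clock. No verdict is reported.

- **Blue eye:** I held the shut fingertips about 29 mm above it, 1–2 mm off its middle, for about 2.6 s. The hand came nowhere near the orange eye.
- **Green lid:** I crossed over to the jar about 15 cm above the lids. I then held the fingertips about 31 mm above the lid, 1–3 mm off its middle, for about 2.4 s. That is a millimetre over the 2–3 cm you asked for, but inside the judged band.
- **Drawing back:** I went straight up, ending about 30 cm from the green lid and 54 cm from the blue eye.

**Last checks:**
- **Touch:** the wrist force reported after each move was 2.6 N while travelling and about 1.2 N or less at the dwells, which looks like sensor noise. No contact showed.
- **Movement:** in the scene picture compared with the start, no pixels changed at the scale and plate. 135 changed in the area around the jars and cutter, most likely the arm's shadow, as everything stands where it was.
- **Disagreements:** the network marked the scale as a whole instead of the two eyes, so I found the eyes by colour; they measured 143.8 mm apart against the given 144 mm. The top and wrist cameras differed by about 3 mm on the green lid, so I aimed between them.

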